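Stand a mould plate in the filling stand and clamp it

ROBOT

A 7-joint arm with a two-finger parallel gripper is mounted at the origin on the work surface. World frame = base frame: x ahead of the robot, y to its left, z up, the work surface at z = 0. Lengths are in m, angles in rad, forces in N, time in s.
With the tool pointing down it reaches from about 0.4 to 0.85 m from the base axis. Payload 6.9 kg.
Tool frame: the origin (TCP) lies at the very end of the fingers, on their centre line; the grasp point (between the pads) lies 19 mm behind it (bot.pinch_z is the distance from the TCP to the grasp point, in m); z points along the fingers, y is the line along which they close (so a half turn about z gives the same grasp; the last joint's range is limited). The gripper opens to 85 mm and grips with 20 to 120 N. Pads are 22 mm wide; open, the fingers measure 114 mm over their backs; the gripper's body (76 mm by 85 mm) begins 54 mm behind the grasp point. The pads swing forward as they close: fully open they stand 13 mm farther back than shut.
Start: joints at [1.375, 0.507, -0.238, 1.5, 0.126, 1.149, -0.155], TCP at [0.186, -0.597, 0.231] pointing down, gripper open.
Joint ranges: [-3.08, 3.08], [-0.24, 2.05], [-1.43, 1.35], [0, 2.5], [-1.52, 4.66], [0.17, 1.96], [-2.89, 2.89]. Speed limits (rad/s): [2.39, 2.39, 3.14, 3.14, 3.14, 3.14, 3.14].

INTERFACE

Orientations are given as a unit quaternion [x, y, z, w].
In Python, from bench import bot gives the robot as it stands.
- The arm moves only by the tool apply_moves, never from a script. Its arguments are lists of equal length, an entry for each row: "linear": the shift along the world's x, y, z in cm, a list of three; "yaw": the turn about the world's z in degrees. In form: {"linear": [[tx, ty, tz], ...], "yaw": [yaw, ...]}. A call has 1 to 20 rows; each row is the pose to reach, as a shift and turn from the pose commanded when the call began; what a row does not reach only later rows make up. A row lasts 1/8 s, in which the tool goes at most 62.5 mm and 10.7 degrees, less where a joint would pass 70% of its speed; a pose out of reach is approached as far as the arm can. A call with a gripper value outside its range is refused whole. "gripper" is the opening, from 0 (shut) to 1 (fully open), set as the call begins (left out, the last holds). The fingers move at their own pace and stop on an object; "newtons" is the grip in N (left out, the last holds). Time passes only in rows, so rows that repeat a pose let the fingers close. It gives the time, the measured TCP pose, the force, the opening and the grip force at its end, in the units of the state.
- bot.read_state(): the state, without advancing time (a new reading comes with each control period).
- bot.camera(name): name is "scene" or "top" or "wrist"; returns (picture, depth): 420x560x3 uint8, red, green, blue; 420x560 float32, m along the optical axis (not along the pixel's ray), 0 where there is no reading.
- bot.camera_info(name): a dict with "vertical_fov" (degrees; the focal length in pixels is half the picture's height over the tangent of half this angle, whatever the lens; pixels are square), "cx", "cy" (the principal point, pixels), "dist" ([k1, k2, p1, p2, k3] as OpenCV has them; the pictures are not rectified), "R" (3x3) and "t" (3): a world point X has camera coordinates R X + t; the wrist camera has in their place "tool_from_camera" (4x4, takes a point from camera to tool coordinates, whose origin is the TCP and whose axes are the flange's). Camera axes: x right, y down, z forward; pixel columns grow to the right and rows downward; lengths in m; the calibration is good to about 2 mm. A picture is of the moment at which its call begins: read the wrist's pose just before it. camera_info takes no time and is no camera call.
- bot.job_done(): hands the job in; it is judged then, once.
The state is a dict: "t": time; "joint_pos": joint angles; "joint_velocities": joint speeds; "effort": joint torques, N m; "position": TCP position; "ee_rot": TCP orientation; "ft_force": force on the tool from outside, world axes, zero at the start; "torque": the same for the moment, N m; "finger_gap": opening from 0.0 (shut) to 1.0 (fully open); "grip_force": force on a finger pad.
Only numpy, scipy, OpenCV 4.12 (cv2) and the standard library are available. Lean on these libraries where they do the work, as an engineer would, in place of code of your own. Each camera call takes 0.05 s, during which the arm holds its last target. There are 200 camera calls.

TASK

Draw the grooved mould plate out of the sloping rack along its slope, feel for the slot of the filling stand and stand the plate in it, upright, groove mouths up, centred along the slot and fully home on the slot's floor (grooves to either side), and let go while the clamp is still open. Then swing the stand's clamp arm over centre so that it drops onto the plate's top edge. Leave the plain cover plate in the rack and the small bottle, beaker and bowl standing where they are.

Things in the scene. Friction and masses are not known exactly. Their poses are not given: they have to be found in the camera images.
- mould: The mould plate: bare aluminium, 12 mm thick (its x), 92 mm wide (its y, too wide for the gripper) and 85 mm tall (its z), 0.18 to 0.36 kg, with five upright grooves in its +x face that are open at its top edge. Origin: centre of its bottom edge; z points to the top edge. It starts in one of the rack's two places.
- cover: The cover plate, not to be moved: same aluminium, width and thickness but only 60 mm tall and plain. Origin and axes as for the mould plate. It is in the rack's other place.
- rack: Fixed dark steel rack, 130 (x) by 250 (y) by 75 mm tall, origin at the centre of its underside, z up. It holds two plates side by side, feet at x +20, y -57 and +57, z 22 mm, each leaning 35 degrees from upright with its top towards the rack's -x (roughly to the robot's right). Grip the plate across its thickness with the tool leaned 35 degrees, in line with the plate.
- rack_mid (a point): Point of the rack midway between the feet of the plates (axes as the rack's). Guides hold each plate only at its side edges: ribs under it (to 60 mm from its foot), over it (to 45 mm, 2 mm gap) and beside it (to 40 mm). So it moves only along its own slope until drawn out 45 mm. The middle 80 mm of its width is free above and below for the fingers.
- stand: Fixed steel filling stand; origin on its underside, z up, base plate from x -65 to 65, y -125 to 60, 8 mm thick; a post at y -88 carries the clamp. On the base is a white shoe with an open-ended slot along y (108 mm long, centred at y 0, 14.6 mm wide). The shoe was set anywhere along x: the slot's centre is at x -14 to +14 mm, not reported: find it by touch or eye.
- slot_mid (a point): Point of the stand at x 0, y 0, z 14 mm: the height of the slot's floor, at the middle of the shoe's range (axes as the stand's). The slot's -x wall is low (20 mm above the floor), its +x wall is a tall fence (42 mm): a plate whose foot is held between those heights above the low wall and pushed to +x stops at the fence. Home, the mould plate's top is 85 mm above this point.
- clamp (a joint): Clamp arm, hinged about the stand's x axis. 0: level, its pad (at y -32 of the stand) on top of a mould plate that is fully home. Starts open at its stop, 1.95: it points up, leaning 22 degrees out to the stand's -y. Its weight (0.2 kg, most in the ball) keeps it open beyond the dead centre at about 1.5; pushed below 1.4 it drops by itself onto the plate, or to -0.15 if nothing is under it.
- knob (a point): Centre of the dark steel ball, 28 mm across, at the end of the clamp arm, 65 mm along it from the pivot (8 mm above the arm's line when level). When open it can be pushed to the stand's +y by the shut fingertips.
- pivot (a point): Pivot of the clamp arm, at x 0, y -85, z 112 mm of the stand; axes as the stand's.
- amber: small amber glass bottle with black cap, 38 mm across, 85 mm tall, standing beside the stand. Origin: centre of its underside. Not to be moved.
- beaker: open glass beaker, 60 mm across, 75 mm tall. Origin: centre of its underside. Not to be moved.
- mortar: white ceramic bowl, 100 mm across, 55 mm tall. Origin: centre of its underside. Not to be moved.
Not all that is in view belongs to the job. Several things have the shape of the stand; the one meant has the colours described above.

How it is judged:
By the outcome, as a careful person would: the job done as asked, in the order asked, and still so for the second after the job is handed in, with the robot touching nothing.
It also fails if it takes over 61 s, if anything falls off the work surface, if the arm or the gripper's body presses on something with over 40 N, if the wrist force passes 120 N, or if a joint passes its speed limit or range.

## Working session

There is one attempt and no reset: what is moved stays moved. The work goes in short steps, Python scripts to look and compute and a tool call to move; the robot and the scene stay as the last step left them, time stands still between calls to the robot, and variables do not carry over. Pictures are saved under pics/ and viewed, at most 10 in all, crops included, and the job is handed in when it is done.

Besides the shell and the picture viewer there is one more tool, called after "Call:" as name([rows], argument=value, ...), one row to a line, values as JSON. apply_moves: Moves the arm, as the interface text tells. Its arguments: {"type":"object","properties":{"linear":{"type":"array","items":{"type":"array","items":{"type":"number"}}},"yaw":{"type":"array","items":{"type":"number"}},"gripper":{"type":"number"},"newtons":{"type":"number"}},"required":["linear","yaw"]}

```bash
ls; mkdir -p pics; python3 - <<'E'
from bench import bot
import cv2,numpy as np
print(bot.read_state(), bot.pinch_z)
print([x for x in dir(bot) if x[0]!='_'])
for n in("scene","top","wrist"):
    p,d=bot.camera(n); cv2.imwrite(f"pics/{n}0.png",p[:,:,::-1]); np.save(f"pics/{n}0.npy",d); print(n,bot.camera_info(n))
E
```

```text
pics
{'t': 0.0, 'joint_pos': array([ 1.37448003,  0.50829591, -0.23752764,  1.50114067,  0.12565938,
        1.1489017 , -0.15481629]), 'joint_velocities': array([ 7.20490034e-04, -1.07794074e-03, -1.54370622e-03,  1.62584128e-03,
        4.48796740e-05, -1.51839803e-03,  2.01703490e-03]), 'effort': array([ 6.74875100e-04, -6.20602870e+01, -2.18621604e+00, -2.49656242e+01,
        1.28352258e-02,  1.18503993e-02, -1.32623214e-05]), 'position': array([ 0.18557207, -0.59628139,  0.2304531 ]), 'ee_rot': array([ 9.88635496e-01,  1.50329902e-01, -1.33018583e-04, -8.70650674e-04]), 'ft_force': array([1.01180401, 0.14252387, 0.71021274]), 'torque': array([-0.00176456,  0.0179911 , -0.03260742]), 'grip_force': 0.0, 'finger_gap': 1.0040041641085424} 0.0187
['PlanningError', 'camera', 'camera_info', 'job_done', 'pinch_z', 'read_state']
scene {'vertical_fov': 50.7621570238277, 'cx': 278.8974764485389, 'cy': 212.55717930619693, 'dist': array([-0.12978607,  0.        ,  0.        ,  0.        ,  0.        ]), 'R': array([[-0.16229919,  0.98650649,  0.02153879],
       [ 0.71394091,  0.13246873, -
[... 328 characters left out ...]
 0.00146092],
       [-0.99143839,  0.0070873 , -0.13038283],
       [ 0.13036882, -0.00240548, -0.99146265]]), 't': array([-0.18536417,  0.51247834,  1.19810621])}
wrist {'vertical_fov': 68.56508139309905, 'cx': 281.4024079918088, 'cy': 205.8563313330699, 'dist': array([-0.01570727,  0.        ,  0.        ,  0.        ,  0.        ]), 'tool_from_camera': array([[ 1.31893346e-03, -9.55422153e-01, -2.95240191e-01,
         7.66991446e-02],
       [ 9.99998707e-01,  1.53177957e-03, -4.89650069e-04,
         6.31165571e-05],
       [ 9.20065415e-04, -2.95239163e-01,  9.55422938e-01,
        -1.42472612e-01],
       [ 0.00000000e+00,  0.00000000e+00,  0.00000000e+00,
         1.00000000e+00]])}
```

View pics/scene0.png

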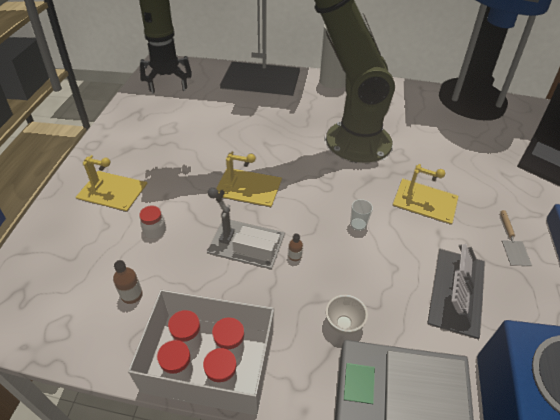

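View pics/top0.png

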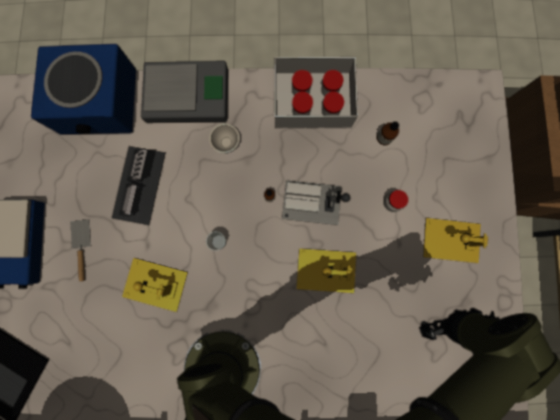

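```bash
cat > h.py <<'E'
from bench import bot
import numpy as np, cv2
from scipy.spatial.transform import Rotation as Ro
def K(i,shape=(420,560)):
    f=shape[0]/2/np.tan(np.radians(i['vertical_fov']/2)); return np.array([[f,0,i['cx']],[0,f,i['cy']],[0,0,1.]])
def snap(n,tag):
    s=bot.read_state(); p,d=bot.camera(n); cv2.imwrite(f"pics/{tag}.png",p[:,:,::-1]); np.save(f"pics/{tag}.npy",d); return s,p,d
def cloud(n,d,s=None):
    i=bot.camera_info(n); h,w=d.shape
    uv=np.stack(np.meshgrid(np.arange(w),np.arange(h)),-1).reshape(-1,1,2).astype(np.float64)
    r=cv2.undistortPoints(uv,K(i),i['dist']).reshape(h,w,2)
    c=np.dstack([r*d[...,None],d])
    if n=='wrist':
        T=i['tool_from_camera']; t=c@T[:3,:3].T+T[:3,3]
        return t@Ro.from_quat(s['ee_rot']).as_matrix().T+s['position']
    return (c-i['t'])@i['R']
E
python3 - <<'E'
from h import *
t=cv2.imread('pics/top0.png');s=cv2.imread('pics/scene0.png')
def cr(p,x,y,w,h,k): return cv2.resize(p[y:y+h,x:x+w],(w*k,h*k),interpolation=cv2.INTER_CUBIC)
o=np.hstack([np.vstack([cr(t,100,140,80,60+30,4)[:300],]),]) 
a=cr(t,98,138,80,92,4)[:,:320][:368]; b=cr(t,262,165,110,75,4)
A=np.zeros((600,800,3),np.uint8)
A[:276,:240]=cr(t,98,138,80,92,3); A[:225,250:580]=cr(t,262,165,110,75,3)
A[290:590,:240]=cr(s,425,238,80,100,3); A[290:590,250:550]=cr(s,195,180,100,100,3)
cv2.imwrite('pics/crop1.png',A)
d=np.load('pics/top0.npy'); P=cloud('top',d)
print('table z',np.median(P[230:240,230:260,2]))
m=(P[...,2]>.004)
for nm,(x0,x1,y0,y1) in dict(rack=(105,172,140,228),stand=(276,352,172,228)).items():
    Q=P[y0:y1,x0:x1].reshape(-1,3); Q=Q[Q[:,2]>.004]
    print(nm,len(Q),Q.min(0),Q.max(0),cv2.minAreaRect(Q[:,:2].astype(np.float32)*1000), np.percentile(Q[:,2],[5,25,50,75,95]))
for nm,(u,v) in dict(amber=(270,194),beaker=(218,238),mortar=(226,138)).items():print(nm,P[v,u])
E
```

```text
table z 0.0014339711633003043
rack 3376 [ 0.35053435 -0.18610905  0.00400079] [0.74461342 0.40684243 1.25496673] ((563.3719482421875, 107.1270751953125), (651.13037109375, 318.0852966308594), 80.06306457519531) [0.00459685 0.00739969 0.01024029 0.02353876 0.08247266]
stand 2519 [ 0.35053435 -0.41987993  0.00400456] [ 0.62825073 -0.17225877  1.25496673] ((488.8244934082031, -295.9249572753906), (247.0847625732422, 277.84771728515625), 89.6681137084961) [0.00469689 0.00840006 0.01302275 0.03865409 0.1671271 ]
amber [ 0.54111104 -0.1552673   0.0882049 ]
beaker [0.41169032 0.01624356 0.00337411]
mortar [ 0.74382173 -0.00704896  0.01273088]
```

View pics/crop1.png

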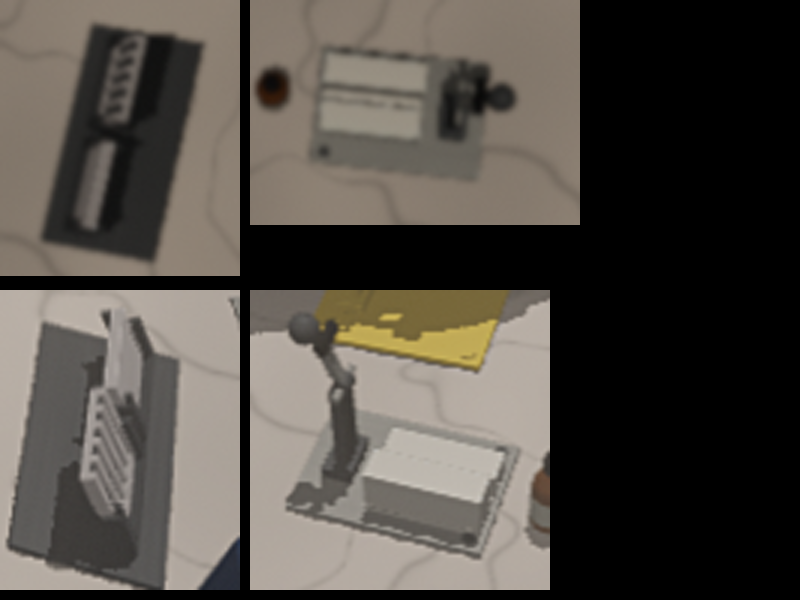

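```bash
cat >> h.py <<'E'
def ray(n,uv,z,s=None):
    i=bot.camera_info(n); r=cv2.undistortPoints(np.array(uv,float).reshape(-1,1,2),K(i),i['dist']).reshape(-1,2)
    r=np.c_[r,np.ones(len(r))]
    if n=='wrist':
        T=i['tool_from_camera']; W=Ro.from_quat(s['ee_rot']).as_matrix()
        o=W@T[:3,3]+s['position']; v=r@(W@T[:3,:3]).T
    else: o=-i['R'].T@i['t']; v=r@i['R']
    return o+v*((z-o[2])/v[:,2])[:,None]
E
python3 - <<'E'
from h import *
R=ray('top',[(128,146.3),(166.3,152),(149.7,225.3),(112,218)],.008); print(R.round(3)); print(R.mean(0), np.degrees(np.arctan2(*(R[0]-R[3])[[1,0]])),np.linalg.norm(R[0]-R[3]),np.linalg.norm(R[0]-R[1]))
S=ray('top',[(286,180),(282,218.3),(337,225)],.008); print(S.round(3)); e=S[1]-S[2]; print(np.linalg.norm(e),np.linalg.norm(S[0]-S[1]),np.degrees(np.arctan2(-e[0],e[1])))
P=cloud('top',np.load('pics/top0.npy'))
Q=P[142:226,112:168].reshape(-1,3); Q=Q[(Q[:,2]>.03)&(Q[:,2]<.15)]; 
for q in Q[::12]: print(q.round(3),end=' ')
Q=P[170:230,276:360].reshape(-1,3); K_=Q[Q[:,2]>.14]; print('\nknob',np.median(K_,0),K_[:,2].max(),len(K_))
E
```

```text
[[0.721 0.325 0.008]
 [0.699 0.193 0.008]
 [0.454 0.24  0.008]
 [0.479 0.367 0.008]]
[0.58807745 0.28122743 0.008     ] -9.844402224237507 0.24583448723459675 0.1331522131774863
[[ 0.601 -0.206  0.008]
 [ 0.474 -0.192  0.008]
 [ 0.451 -0.37   0.008]]
0.17984503088140383 0.12729320625795026 -7.405977684781949
[0.697 0.271 0.067] [0.689 0.266 0.071] [0.687 0.27  0.068] [0.688 0.282 0.054] [0.691 0.298 0.03 ] [0.673 0.235 0.092] [0.67  0.238 0.091] [0.667 0.235 0.093] [0.677 0.3   0.032] [0.672 0.287 0.037] [0.667 0.279 0.042] [0.661 0.27  0.055] [0.649 0.254 0.089] [0.648 0.261 0.08 ] [0.643 0.252 0.084] [0.639 0.251 0.087] [0.632 0.245 0.103] [0.632 0.246 0.092] [0.629 0.243 0.091] [0.637 0.307 0.033] [0.623 0.243 0.091] [0.63  0.306 0.035] [0.622 0.286 0.052] [0.616 0.278 0.063] [0.618 0.294 0.04 ] [0.612 0.282 0.052] [0.604 0.274 0.073] [0.603 0.283 0.067] [0.6   0.29  0.064] [0.601 0.304 0.045] [0.597 0.258 0.064] [0.599 0.277 0.039] [0.592 0.277 0.038] [0.58  0.303 0.053] [0.579 0.311 0.042] [0.577 0.317 0.034] [0.571 0.263 0.065] [0.567 0.265 0.068] [0.567 0.321 0.032] [0.564 0.318 0.03 ] [0.558 0.302 0.046] [0.55  0.279 0.077] [0.547 0.274 0.075] [0.547 0.312 0.034] [0.538 0.287 0.073] [0.535 0.284 0.071] [0.535 0.326 0.031] [0.527 0.297 0.061] [0.523 0.297 0.063] [0.518 0.285 0.074] [0.518 0.329 0.03 ] [0.511 0.305 0.056] [0.506 0.289 0.072] [0.504 0.319 0.038] [0.498 0.301 0.066] [0.494 0.299 0.071] [0.49  0.293 0.076] [0.488 0.296 0.067] [0.486 0.307 0.056] [0.483 0.29  0.052] 
knob [ 0.5176067  -0.35913839  0.17618987] 1.2549667318805606 145
```

Call:
apply_moves([
  [6, 6, 4],
  [12, 11.5, 5],
  [18, 17, 5],
  [24, 23, 5],
  [30, 28, 5],
  [33, 34, 5],
  [36, 40, 5],
  [38, 46, 5],
  [40, 52, 5],
  [41, 58, 5],
  [42, 64, 5],
  [43, 70, 4],
  [44, 76, 3],
  [45, 81, 1],
  [45.3, 84, 0],
  [45.3, 84, 0],
], yaw=[0, 0, -5, -10, -15, -20, -25, -27, -27, -27, -27, -27, -27, -27, -27, -27])

```text
t: 2.15
position: [0.6389, 0.245, 0.2305]
ee_rot: [0.996, -0.085, -0.0, 0.0]
ft_force: [1.6, -0.2, 0.0]
finger_gap: 0.999
grip_force: 0.0
```

```bash
python3 - <<'E'
from h import *
s,p,d=snap('wrist','w1'); print(s['t'],s['position'],s['ee_rot'],s['joint_pos'])
P=cloud('wrist',d,s)
cv2.imwrite('pics/w1b.png',cv2.resize(p[:,:,::-1],(784,588)))
o=np.array([.588,.281]); rx=np.array([.171,.985]); ry=np.array([-.985,.171])
q=P[::1,::1].reshape(-1,3); l=np.c_[(q[:,:2]-o)@rx,(q[:,:2]-o)@ry,q[:,2]]
np.save('pics/w1l.npy',l.reshape(420,560,3))
m=(abs(l[:,1]+.057)<.044)&(l[:,2]>.07)&(l[:,2]<.11)&(abs(l[:,0])<.07); t=l[m]; print(len(t),t.min(0),t.max(0),t.mean(0))
for y in (-.1,-.08,-.057,-.03,-.015):
    m=(abs(l[:,1]-y)<.002)&(l[:,2]>.025)&(l[:,2]<.12)&(abs(l[:,0])<.07)
    a=l[m]; a=a[np.argsort(-a[:,2])]; print(y,(a[::max(1,len(a)//9)][:, [0,2]]*1000).round().tolist())
E
```

```text
2.15 [0.63886002 0.24500846 0.23049033] [ 9.96403377e-01 -8.47363885e-02 -1.17013421e-04  2.05044010e-04] [-0.23052594  0.61036768 -0.31906236  1.322241    0.19153842  1.23923318
 -2.29847999]
2199 [-0.03220699 -0.10097944  0.0700982 ] [-0.00374712 -0.01305895  0.09646656] [-0.01981254 -0.05802402  0.08517896]
-0.1 [[-23.0, 95.0], [-27.0, 93.0], [-32.0, 90.0], [-15.0, 85.0], [-9.0, 77.0], [-3.0, 67.0], [9.0, 64.0], [13.0, 58.0], [24.0, 42.0], [34.0, 28.0]]
-0.08 [[-23.0, 95.0], [-20.0, 91.0], [-30.0, 89.0], [-18.0, 81.0], [-4.0, 69.0], [5.0, 56.0], [10.0, 42.0], [22.0, 33.0], [30.0, 28.0], [26.0, 26.0]]
-0.057 [[-26.0, 94.0], [-30.0, 90.0], [-20.0, 84.0], [-14.0, 75.0], [-7.0, 66.0], [1.0, 55.0], [9.0, 43.0], [19.0, 34.0], [33.0, 29.0]]
-0.03 [[-22.0, 95.0], [-26.0, 92.0], [-29.0, 90.0], [-15.0, 85.0], [-6.0, 72.0], [2.0, 61.0], [13.0, 47.0], [33.0, 31.0], [26.0, 28.0]]
-0.015 [[-21.0, 96.0], [-20.0, 92.0], [-17.0, 89.0], [-14.0, 83.0], [-5.0, 72.0], [9.0, 65.0], [11.0, 63.0], [17.0, 54.0], [27.0, 41.0], [37.0, 25.0]]
```

View pics/w1b.png

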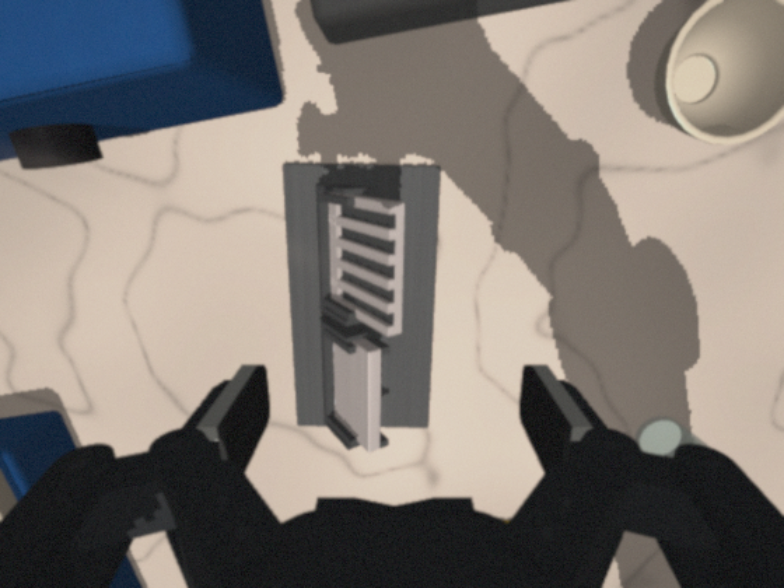

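Call:
apply_moves([
  [0.1, 0.4, -4],
  [0.1, 0.4, -9],
  [0.1, 0.4, -13],
  [0.1, 0.4, -15],
  [0.1, 0.4, -15.8],
  [0.1, 0.4, -15.8],
], yaw=[0, 0, 0, 0, 0, 0])

```text
t: 2.95
position: [0.6397, 0.2472, 0.0732]
ee_rot: [0.996, -0.085, -0.0, 0.0]
ft_force: [-0.7, 0.0, 0.5]
finger_gap: 1.001
grip_force: 0.0
```

Call:
apply_moves([
  [0, 0, 0],
  [0, 0, 0],
  [0, 0, 0],
  [0, 0, 0],
  [0, 0, 0],
  [0, 0, 0],
], yaw=[0, 0, 0, 0, 0, 0], gripper=0.05, newtons=40)

```text
t: 3.7
position: [0.6409, 0.2509, 0.0755]
ee_rot: [0.996, -0.084, 0.002, -0.003]
ft_force: [0.1, 4.5, 6.1]
finger_gap: 0.237
grip_force: 36.4
```

Call:
apply_moves([
  [0, 0, 0],
  [0, -0.1, 0.2],
  [0, -0.25, 0.4],
  [-0.1, -0.45, 0.65],
  [-0.1, -0.55, 0.8],
  [-0.1, -0.55, 0.8],
], yaw=[0, 0, 0, 0, 0, 0], newtons=70)

```text
t: 4.45
position: [0.6399, 0.2491, 0.0833]
ee_rot: [0.997, -0.083, 0.002, -0.006]
ft_force: [2.4, 11.3, 0.8]
finger_gap: 0.204
grip_force: 64.4
```

```bash
cat > w.py <<'E'
import sys
from h import *
s,p,d=snap('wrist',sys.argv[1]); cv2.imwrite(f'pics/{sys.argv[1]}b.png',cv2.resize(p[:,:,::-1],(672,504)))
print(s['t'],s['position'],s['joint_pos'][6],s['torque'],s['finger_gap'])
E
python3 w.py w2
```

```text
4.45 [0.63985445 0.24906722 0.08332342] -2.34248466794087 [ 3.40373943 -0.56468226 -0.14993429] 0.20444058727065953
```

View pics/w2b.png

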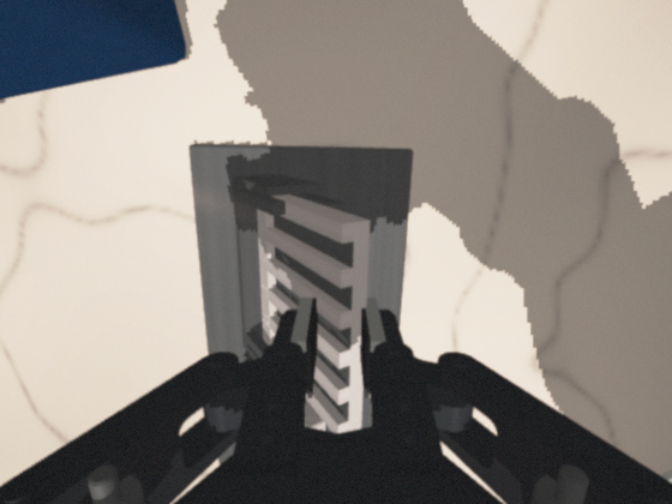

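```bash
cat > plate.py <<'E'
import sys
from h import *
def prof(tag,s,d):
    l=cloud('wrist',d,s); o=np.array([.588,.281]); rx=np.array([.171,.985]); ry=np.array([-.985,.171])
    q=l.reshape(-1,3); l=np.c_[(q[:,:2]-o)@rx,(q[:,:2]-o)@ry,q[:,2]]
    for y in (-.098,-.09,-.08):
        m=(abs(l[:,1]-y)<.002)&(l[:,2]>.025)&(l[:,2]<.25)&(abs(l[:,0])<.1)
        a=l[m]; a=a[np.argsort(-a[:,2])]; print(y,(a[::max(1,len(a)//12)][:, [0,2]]*1000).round().tolist())
if len(sys.argv)>1:
    s,p,d=snap('wrist',sys.argv[1]); print(s['t'],s['position'],s['torque'],s['finger_gap'],s['joint_pos'][6]); prof('',s,d)
E
python3 plate.py w3
```

```text
4.5 [0.63986222 0.24903609 0.08329502] [ 3.38753222 -0.58117718 -0.0978568 ] 0.20915913939361166 -2.3424850148505727
-0.098 [[-23.0, 103.0], [-24.0, 101.0], [-27.0, 99.0], [-21.0, 98.0], [-32.0, 96.0], [-18.0, 94.0], [-15.0, 89.0], [-11.0, 83.0], [-6.0, 75.0], [-1.0, 67.0], [1.0, 64.0], [21.0, 47.0], [35.0, 27.0]]
-0.09 [[-27.0, 101.0], [-28.0, 98.0], [-25.0, 96.0], [-24.0, 93.0], [-19.0, 87.0], [-15.0, 81.0], [-11.0, 74.0], [-5.0, 65.0], [2.0, 54.0], [10.0, 42.0], [13.0, 38.0], [34.0, 29.0], [28.0, 25.0]]
-0.08 [[-6.0, 183.0], [-35.0, 179.0], [-27.0, 100.0], [-29.0, 99.0], [-30.0, 97.0], [-19.0, 96.0], [-15.0, 89.0], [-8.0, 79.0], [-1.0, 68.0], [9.0, 53.0], [19.0, 37.0], [30.0, 28.0], [26.0, 25.0]]
```

Call:
apply_moves([
  [0, -0.3, 0.4],
  [-0.1, -0.6, 0.8],
  [-0.1, -0.9, 1.2],
  [-0.2, -1.2, 1.65],
  [-0.2, -1.2, 1.65],
], yaw=[0, 0, 0, 0, 0])

```text
t: 5.18
position: [0.6377, 0.2371, 0.1001]
ee_rot: [0.997, -0.083, 0.002, -0.006]
ft_force: [0.9, 11.3, 4.6]
finger_gap: 0.209
grip_force: 66.3
```

```bash
python3 plate.py w4
```

```text
5.175 [0.63768798 0.23713022 0.10013911] [ 3.44275316 -0.22991009 -0.05454308] 0.20900752516437066 -2.3237403176061737
-0.098 [[-36.0, 119.0], [-37.0, 117.0], [-40.0, 115.0], [-41.0, 114.0], [-32.0, 113.0], [-28.0, 108.0], [-24.0, 101.0], [-20.0, 93.0], [-14.0, 85.0], [-7.0, 74.0], [-1.0, 65.0], [4.0, 57.0]]
-0.09 [[-39.0, 117.0], [-42.0, 114.0], [-37.0, 113.0], [-36.0, 110.0], [-31.0, 105.0], [-27.0, 98.0], [-23.0, 91.0], [-18.0, 83.0], [-11.0, 73.0], [-3.0, 61.0], [1.0, 56.0], [31.0, 29.0], [26.0, 25.0]]
-0.08 [[-24.0, 200.0], [-35.0, 118.0], [-40.0, 116.0], [-41.0, 115.0], [-32.0, 114.0], [-45.0, 112.0], [-26.0, 104.0], [-19.0, 95.0], [-12.0, 84.0], [-5.0, 72.0], [5.0, 56.0], [34.0, 29.0], [25.0, 25.0]]
```

Call:
apply_moves([
  [0, -0.3, 0.4],
  [-0.1, -0.6, 0.8],
  [-0.15, -0.9, 1.25],
  [-0.2, -1.2, 1.7],
  [-0.25, -1.5, 2.1],
  [-0.3, -1.8, 2.55],
  [-0.35, -2.1, 3.0],
  [-0.4, -2.4, 3.4],
  [-0.45, -2.8, 4.0],
  [-0.45, -2.8, 4.0],
], yaw=[0, 0, 0, 0, 0, 0, 0, 0, 0, 0])

```text
t: 6.48
position: [0.6325, 0.2007, 0.1381]
ee_rot: [0.996, -0.085, 0.0, 0.0]
ft_force: [-0.2, 0.4, -3.0]
finger_gap: 0.115
grip_force: 73.2
```

```bash
python3 plate.py w5
```

```text
6.475 [0.63254465 0.20074427 0.13812777] [ 0.04913931  0.00350983 -0.00069841] 0.11530872666197994 -2.2768058357933447
-0.098 [[-68.0, 151.0], [-77.0, 150.0], [-75.0, 150.0], [-71.0, 150.0], [-76.0, 150.0], [-74.0, 150.0], [-67.0, 149.0], [-72.0, 148.0], [-21.0, 65.0], [-14.0, 63.0], [-8.0, 53.0], [29.0, 37.0], [37.0, 25.0]]
-0.09 [[-73.0, 152.0], [-75.0, 151.0], [-76.0, 150.0], [-74.0, 150.0], [-75.0, 150.0], [-75.0, 150.0], [-73.0, 150.0], [-76.0, 149.0], [-71.0, 149.0], [33.0, 30.0], [29.0, 28.0], [29.0, 26.0], [27.0, 25.0]]
-0.08 [[-86.0, 238.0], [-81.0, 237.0], [-58.0, 236.0], [-62.0, 236.0], [-63.0, 235.0], [-63.0, 235.0], [-85.0, 234.0], [-79.0, 234.0], [-55.0, 233.0], [-56.0, 232.0], [-53.0, 232.0], [-72.0, 150.0], [26.0, 25.0]]
```

Call:
apply_moves([
  [0, -0.5, 2],
  [0, -2, 5],
  [0, -4, 8],
  [-1, -7, 10],
  [-1.5, -11, 10],
  [-2, -15, 10],
  [-3, -19, 10],
  [-4, -23, 10],
  [-5, -27, 10],
  [-6, -31, 10],
  [-7, -35, 10],
  [-8, -39, 10],
  [-9, -42, 10],
  [-9.7, -44.5, 10],
  [-10, -45.5, 10],
  [-10.2, -45.8, 10],
  [-10.2, -45.8, 10],
], yaw=[0, 0, 5, 13, 21, 29, 37, 45, 53, 61, 69, 77, 84, 89, 92, 92.4, 92.4], newtons=90)

```text
t: 8.65
position: [0.5302, -0.2559, 0.2377]
ee_rot: [0.751, 0.66, 0.0, -0.0]
ft_force: [0.3, 0.6, -3.7]
finger_gap: 0.105
grip_force: 93.4
```

```bash
cat > st.py <<'E'
from h import *
import sys
SO=np.array([.530,-.257]); a=np.radians(-7.4); SX=np.array([np.cos(a),np.sin(a)]); SY=np.array([-np.sin(a),np.cos(a)])
def loc(c): q=c.reshape(-1,3); return np.c_[(q[:,:2]-SO)@SX,(q[:,:2]-SO)@SY,q[:,2]]
E
python3 - <<'E'
from st import *
s,p,d=snap('wrist','w6'); cv2.imwrite('pics/w6b.png',cv2.resize(p[:,:,::-1],(672,504)))
print(s['t'],s['position'],s['joint_pos'].round(2),Ro.from_quat(s['ee_rot']).as_euler('xyz',degrees=True))
for nm,l in (('top',loc(cloud('top',np.load('pics/top0.npy')))),('wrist',loc(cloud('wrist',d,s)))):
    for y in (-.04,-.02,0,.02,.04,.05):
        m=(abs(l[:,1]-y)<.006)&(abs(l[:,0])<.065)&(l[:,2]<.1); q=l[m]
        if len(q)==0: continue
        f=q[(q[:,2]>.048)&(q[:,2]<.064)]; w=q[(q[:,2]>.03)&(q[:,2]<.038)]
        print(nm,y,'fence',len(f),np.percentile(f[:,0],[2,98]).round(4) if len(f) else '',np.median(f[:,2]) if len(f) else '','low',len(w),np.percentile(w[:,0],[2,98]).round(4) if len(w) else '')
l=loc(cloud('wrist',d,s)); m=(abs(l[:,0])<.03)&(l[:,2]>.15)&(l[:,2]<.27)&(abs(l[:,1])<.06); q=l[m]; print('plate',len(q),q.min(0),q.max(0)); 
t=q[q[:,2]>.243]; print(t[::max(1,len(t)//10)].round(4).tolist())
E
```

```text
8.65 [ 0.53017359 -0.25589555  0.23768029] [ 0.86  0.51 -0.74  1.59  0.36  1.18 -0.07] [-1.79987724e+02 -1.72923463e-02  8.26411096e+01]
top -0.04 fence 43 [0.018  0.0493] 0.05700064239670671 low 26 [-0.0282  0.0099]
top -0.02 fence 42 [0.0181 0.05  ] 0.05761778194967976 low 36 [-0.0281  0.0184]
top 0 fence 39 [0.018  0.0479] 0.056918760179133575 low 36 [-0.0296  0.0025]
top 0.02 fence 42 [0.0171 0.0492] 0.057341133346699553 low 32 [-0.0287  0.0074]
top 0.04 fence 43 [0.0171 0.0496] 0.057227374161739376 low 37 [-0.0282  0.0168]
top 0.05 fence 32 [0.0182 0.0479] 0.05750356267977021 low 25 [-0.0293  0.0168]
wrist -0.04 fence 291 [0.0176 0.049 ] 0.05562069624663368 low 129 [-0.0301 -0.0134]
wrist -0.02 fence 312 [0.0174 0.0491] 0.055691349146828634 low 154 [-0.0297 -0.0109]
wrist 0 fence 319 [0.017  0.0483] 0.05572694869317002 low 151 [-0.0305 -0.0142]
wrist 0.02 fence 343 [0.0167 0.0484] 0.055684390338409884 low 217 [-0.0299 -0.0075]
wrist 0.04 fence 364 [0.0164 0.0478] 0.055747485950555536 low 318 [-0.0304  0.0007]
wrist 0.05 fence 380 [0.0163 0.0483] 0.05552253284199199 low 328 [-0.0303  0.0392]
plate 6197 [-0.01689595 -0.04546713  0.16539116] [0.01951228 0.04812155 0.26998145]
[[-0.0035, 0.0475, 0.2432], [0.0063, 0.04, 0.2499], [0.0069, 0.0287, 0.2508], [0.002, 0.0158, 0.2495], [0.0044, 0.0104, 0.249], [-0.0008, 0.0065, 0.2485], [-0.0033, 0.0024, 0.248], [-0.0033, 0.0062, 0.2617], [0.0051, -0.0131, 0.2482], [0.0001, -0.0281, 0.2495], [0.0069, -0.0443, 0.2488]]
```

View pics/w6b.png

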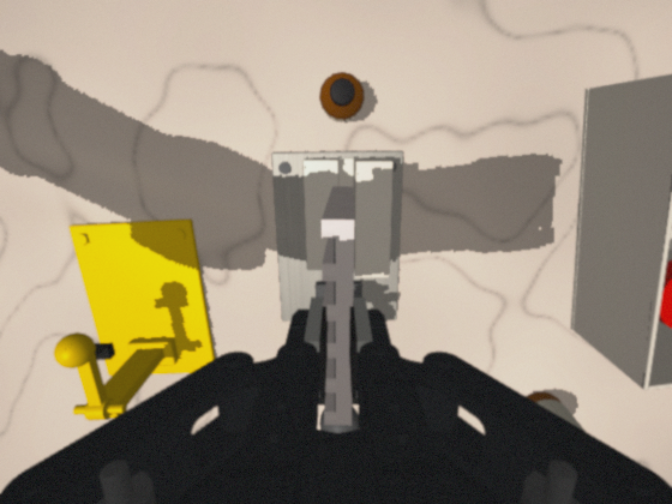

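```bash
python3 - <<'E'
from st import *
d=np.load('pics/w6.npy'); s=bot.read_state(); l=loc(cloud('wrist',d,s))
f=l[(l[:,2]>.052)&(l[:,2]<.060)&(abs(l[:,0]-.033)<.025)&(abs(l[:,1])<.07)]
print('fence y',np.percentile(f[:,1],[.5,99.5]))
for side,pc in ((0,3),(1,97)):
    ys=np.arange(-.045,.053,.008); e=[np.percentile(f[abs(f[:,1]-y)<.004,0],pc) for y in ys]; c=np.polyfit(ys,e,1); print('edge x at0, deg',c[1],np.degrees(-c[0]))
t=l[(l[:,2]>.2465)&(l[:,2]<.252)&(abs(l[:,0])<.02)&(abs(l[:,1])<.05)]
for y in np.arange(-.044,.048,.01):
    q=t[abs(t[:,1]-y)<.004]; print(round(y,3),len(q),np.percentile(q[:,0],[3,50,97]).round(4) if len(q)>5 else '',q[:,2].mean().round(4) if len(q) else '')
e=l[(l[:,2]>.16)&(l[:,2]<.246)&(abs(l[:,0])<.014)&(l[:,1]>.04)&(l[:,1]<.055)]
c=np.polyfit(e[:,2],e[:,1],1); print('end face',len(e),'y at z .25',np.polyval(c,.25),'at .165',np.polyval(c,.165),np.degrees(c[0]),e[:,2].min())
for z in (.17,.19,.21,.23):
    q=e[abs(e[:,2]-z)<.006]; print(z,np.percentile(q[:,0],[2,98]),q[:,1].mean())
E
```

```text
fence y [-0.05080581  0.05505785]
edge x at0, deg 0.017619127202203794 0.8296706598628232
edge x at0, deg 0.04827975380128593 0.7680621317408863
-0.044 155 [-0.0044  0.0014  0.0071] 0.249
-0.034 215 [-0.0038  0.0029  0.007 ] 0.249
-0.024 290 [-0.0033  0.0013  0.0068] 0.249
-0.014 179 [0.0003 0.0033 0.0063] 0.2492
-0.004 272 [-0.0031  0.0018  0.0061] 0.2493
0.006 377 [-0.0155  0.0026  0.0186] 0.2493
0.016 442 [-0.0085  0.0026  0.0115] 0.2493
0.026 398 [-0.0043  0.0017  0.0071] 0.2494
0.036 289 [-0.0002  0.0034  0.0069] 0.2495
0.046 389 [-0.0045  0.0011  0.0068] 0.2492
end face 572 y at z .25 0.047863085106428636 at .165 0.04841524414587207 -0.37219273623654286 0.16552248349373622
0.17 [-0.0017535   0.00917183] 0.0483823904569328
0.19 [-0.00248762  0.00895497] 0.04826442086177405
0.21 [-0.00327064  0.00826338] 0.04810711936300907
0.23 [-0.00392232  0.00754717] 0.0479897359769873
```

Call:
apply_moves([
  [-0.2, 0, -3],
  [-0.2, 0, -6],
  [-0.2, 0, -9],
  [-0.2, 0, -11],
  [-0.2, 0, -11.9],
  [-0.2, 0, -11.9],
  [-0.2, 0, -11.9],
], yaw=[0.8, 0.8, 0.8, 0.8, 0.8, 0.8, 0.8])

```text
t: 9.57
position: [0.529, -0.2562, 0.1198]
ee_rot: [0.746, 0.666, 0.0, 0.001]
ft_force: [0.1, -1.1, -3.0]
finger_gap: 0.107
grip_force: 93.3
```

Call:
apply_moves([
  [0.2, 0, 0],
  [0.4, -0.05, 0],
  [0.6, -0.1, 0],
  [0.7, -0.1, 0],
  [0.7, -0.1, 0],
], yaw=[0, 0, 0, 0, 0])

```text
t: 10.2
position: [0.5353, -0.2572, 0.1187]
ee_rot: [0.746, 0.666, 0.0, -0.0]
ft_force: [-0.5, 0.2, -4.2]
finger_gap: 0.11
grip_force: 93.4
```

```bash
cat > pl.py <<'E'
from st import *
s,p,d=snap('wrist',sys.argv[1]); l=loc(cloud('wrist',d,s)); zt=s['position'][2]+.0118
print(s['t'],s['position'],s['ft_force'],'tool in frame',(s['position'][:2]-SO)@SX,(s['position'][:2]-SO)@SY)
e=l[(l[:,2]>zt-.086)&(l[:,2]<zt-.004)&(abs(l[:,0])<.03)&(abs(l[:,1]-.0475)<.006)]
for k in (.01,.025,.04,.055,.07,.08):
    q=e[(abs(e[:,2]-zt+k)<.005)]; q=q[abs(q[:,0]-np.median(q[:,0]))<.009] if len(q) else q
    if len(q)>8: print('below top',k,np.percentile(q[:,0],[2,98]).round(4),q[:,1].mean().round(4))
t=l[(abs(l[:,2]-zt)<.005)&(abs(l[:,0])<.03)&(abs(l[:,1])<.05)]
for y in (-.044,-.024,.026,.046):
    q=t[abs(t[:,1]-y)<.004]; print('top',y,len(q),np.percentile(q[:,0],[3,97]).round(4) if len(q)>5 else '',q[:,2].mean().round(4) if len(q) else '')
E
python3 pl.py w7
```

```text
10.2 [ 0.53530425 -0.25724695  0.1187496 ] [-0.51820869  0.18765667 -4.17002022] tool in frame 0.005291873868772292 0.00043827088816741916
below top 0.01 [0.0002 0.0116] 0.0468
below top 0.025 [0.0009 0.0122] 0.0468
below top 0.04 [0.0012 0.0127] 0.047
below top 0.055 [0.0018 0.0133] 0.0471
below top 0.07 [0.0134 0.0296] 0.0477
below top 0.08 [0.0126 0.029 ] 0.0475
top -0.044 196 [0.0013 0.0128] 0.13
top -0.024 297 [0.0022 0.0119] 0.1298
top 0.026 446 [0.0003 0.0118] 0.1301
top 0.046 341 [-0.      0.0112] 0.1299
```

Call:
apply_moves([
  [0.1, 0, 0],
  [0.2, 0, 0],
  [0.3, 0, 0],
  [0.3, 0, 0],
], yaw=[0, 0, 0, 0])

```text
t: 10.75
position: [0.5376, -0.2573, 0.1185]
ee_rot: [0.746, 0.666, -0.001, -0.001]
ft_force: [-2.4, 0.0, -2.2]
finger_gap: 0.105
grip_force: 93.6
```

Call:
apply_moves([
  [0.1, 0, 0],
  [0.2, 0, 0],
  [0.2, 0, 0],
], yaw=[0, 0, 0])

```text
t: 11.12
position: [0.5388, -0.2573, 0.1184]
ee_rot: [0.746, 0.666, -0.001, -0.001]
ft_force: [-5.0, 0.2, -2.2]
finger_gap: 0.107
grip_force: 93.9
```

Call:
apply_moves([
  [-0.4, 0.05, 0],
  [-0.4, 0.05, 0],
  [-0.4, 0.05, -0.5],
  [-0.4, 0.05, -1],
  [-0.4, 0.05, -1.4],
  [-0.4, 0.05, -1.7],
  [-0.4, 0.05, -1.7],
], yaw=[0, 0, 0, 0, 0, 0, 0])

```text
t: 12.0
position: [0.5362, -0.2567, 0.1015]
ee_rot: [0.746, 0.666, -0.0, -0.0]
ft_force: [-0.2, 0.8, -2.9]
finger_gap: 0.106
grip_force: 93.3
```

```bash
python3 pl.py w8
```

```text
12.0 [ 0.53622434 -0.2566554   0.10146588] [-0.20346519  0.77132225 -2.88962063] tool in frame 0.00612812058319482 0.0011433943779361221
below top 0.01 [0.001  0.0124] 0.0475
below top 0.025 [0.0016 0.013 ] 0.0476
below top 0.04 [0.0021 0.0136] 0.0477
below top 0.055 [0.016  0.0297] 0.0476
below top 0.07 [0.0031 0.0159] 0.0484
below top 0.08 [-0.0223 -0.0046] 0.0476
top -0.044 164 [0.0022 0.0136] 0.1127
top -0.024 294 [0.003  0.0127] 0.1125
top 0.026 403 [0.0013 0.0126] 0.1129
top 0.046 393 [0.0008 0.0121] 0.1127
```

Call:
apply_moves([
  [0, 0, -0.3],
  [0, 0, -0.6],
  [0, 0, -0.9],
  [0, 0, -1.1],
  [0, 0, -1.3],
  [0, 0, -1.4],
  [0, 0, -1.4],
], yaw=[0, 0, 0, 0, 0, 0, 0])

```text
t: 12.92
position: [0.5363, -0.2567, 0.0878]
ee_rot: [0.746, 0.666, 0.0, -0.0]
ft_force: [-0.1, 0.3, -3.1]
finger_gap: 0.11
grip_force: 93.4
```

```bash
python3 pl.py w9
```

```text
12.925 [ 0.53628714 -0.25672316  0.08778353] [-0.12842607  0.33448112 -3.1105682 ] tool in frame 0.0061991215620200045 0.00108429123597966
below top 0.01 [0.0013 0.0125] 0.0474
below top 0.025 [0.0017 0.0131] 0.0475
below top 0.04 [0.0161 0.0296] 0.0476
below top 0.055 [0.0029 0.016 ] 0.0478
below top 0.07 [-0.0214 -0.0044] 0.0475
below top 0.08 [0.0032 0.016 ] 0.0485
top -0.044 171 [0.0022 0.0137] 0.099
top -0.024 307 [0.0031 0.0128] 0.0989
top 0.026 414 [0.0014 0.0127] 0.0993
top 0.046 389 [0.0009 0.0122] 0.099
```

Call:
apply_moves([
  [0, 0, -0.1],
  [0, 0, -0.2],
  [0, 0, -0.2],
], yaw=[0, 0, 0])

```text
t: 13.35
position: [0.5371, -0.2566, 0.0873]
ee_rot: [0.746, 0.666, 0.0, 0.001]
ft_force: [-0.9, 1.3, 9.5]
finger_gap: 0.107
grip_force: 95.1
```

Call:
apply_moves([
  [0, 0, -0.1],
  [0, 0, -0.2],
  [0, 0, -0.2],
], yaw=[0, 0, 0])

```text
t: 13.72
position: [0.5379, -0.2567, 0.0872]
ee_rot: [0.746, 0.666, 0.001, 0.002]
ft_force: [-4.7, 2.3, 23.7]
finger_gap: 0.107
grip_force: 97.0
```

Call:
apply_moves([
  [0, 0, 0.2],
  [0, 0, 0.3],
  [0, 0, 0.3],
], yaw=[0, 0, 0])

```text
t: 14.1
position: [0.5368, -0.2566, 0.0874]
ee_rot: [0.746, 0.666, 0.0, 0.0]
ft_force: [-1.7, 1.6, 6.5]
finger_gap: 0.106
grip_force: 94.8
```

Call:
apply_moves([
  [0, 0, 0],
  [0, 0, 0],
  [0, 0, 0],
  [0, 0, 0],
  [0, 0, 2],
  [0, 0, 6],
  [0, 0, 11],
  [0, 0, 14],
  [0, 0, 14],
  [0, 0, 14],
], yaw=[0, 0, 0, 0, 0, 0, 0, 0, 0, 0], gripper=0.5)

```text
t: 15.35
position: [0.5357, -0.2568, 0.226]
ee_rot: [0.746, 0.666, -0.0, -0.0]
ft_force: [-0.5, -0.5, -0.9]
finger_gap: 0.497
grip_force: 0.0
```

```bash
python3 - <<'E'
from st import *
s,p,d=snap('wrist','w10'); cv2.imwrite('pics/w10b.png',cv2.resize(p[:,:,::-1],(672,504)))
print(s['t'],s['position'],s['joint_pos'].round(2))
l=loc(cloud('wrist',d,s))
t=l[(l[:,2]>.085)&(l[:,2]<.11)&(abs(l[:,0])<.04)&(abs(l[:,1])<.07)]; print(np.percentile(t[:,1],[.5,99.5]))
for y in (-.044,-.024,0,.026,.046):
    q=t[abs(t[:,1]-y)<.004]; print('top',y,len(q),np.percentile(q[:,0],[3,97]).round(4) if len(q)>5 else '',np.median(q[:,2]).round(4) if len(q) else '')
k=l[(l[:,2]>.13)&(l[:,2]<.2)&(abs(l[:,0])<.03)&(l[:,1]<-.08)&(l[:,1]>-.14)]; print(len(k),k.mean(0) if len(k) else '')
st,p2,d2=snap('top','t2'); k=loc(cloud('top',d2)); k=k[(k[:,2]>.15)&(k[:,2]<.2)&(abs(k[:,0])<.03)&(k[:,1]<-.08)&(k[:,1]>-.14)]; print('knob',len(k),np.median(k,0) if len(k) else '',k.max(0) if len(k) else '')
k=loc(cloud('top',np.load('pics/top0.npy'))); k=k[(k[:,2]>.15)&(k[:,2]<.2)&(abs(k[:,0])<.03)&(k[:,1]<-.08)&(k[:,1]>-.14)]; print('knob0',len(k),np.median(k,0),k.min(0),k.max(0))
E
```

```text
15.35 [ 0.53568531 -0.25684581  0.22596145] [ 0.85  0.53 -0.73  1.59  0.38  1.17 -0.07]
[-0.04332558  0.04802903]
top -0.044 51 [0.0051 0.0166] 0.0987
top -0.024 109 [0.0048 0.0161] 0.0986
top 0 104 [0.0046 0.0164] 0.0984
top 0.026 115 [0.0042 0.0157] 0.0987
top 0.046 111 [0.0039 0.0152] 0.0987
1582 [ 0.00255592 -0.09581642  0.16235442]
knob 16 [ 0.00460126 -0.12252333  0.17867782] [ 0.01368929 -0.11785707  0.18412716]
knob0 127 [ 0.0023913  -0.10581553  0.17552124] [-0.01468374 -0.12608098  0.15872411] [ 0.0210536  -0.09050297  0.18841414]
```

View pics/w10b.png

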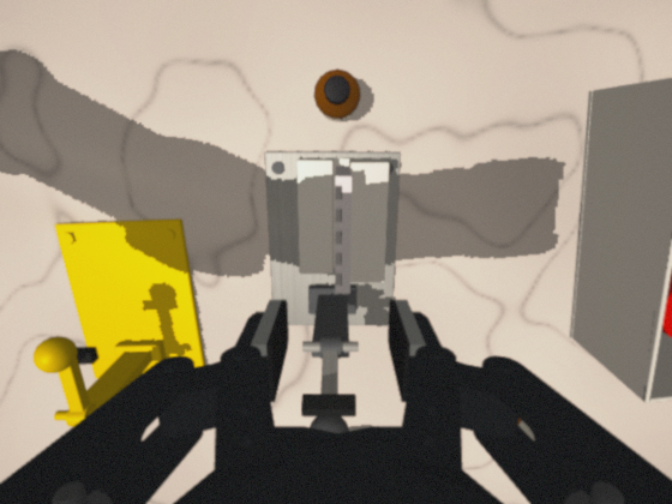

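Call:
apply_moves([
  [-0.5, -3, 0],
  [-1, -7, 0],
  [-1.6, -11, 0],
  [-2.2, -14, 0],
  [-2.3, -15.1, 0],
  [-2.3, -15.1, 0],
  [-2.3, -15.1, -3],
  [-2.3, -15.1, -5.5],
  [-2.3, -15.1, -6.2],
  [-2.3, -15.1, -6.2],
], yaw=[0, 0, 0, 0, 0, 0, 0, 0, 0, 0], gripper=0, newtons=40)

```text
t: 16.7
position: [0.5138, -0.4066, 0.1651]
ee_rot: [0.746, 0.666, 0.0, -0.0]
ft_force: [-0.5, -0.1, 0.4]
finger_gap: 0.003
grip_force: 0.0
```

```bash
python3 - <<'E'
from st import *
s,p,d=snap('top','t3'); print(s['t'],s['position'],s['finger_gap'],s['ft_force'])
s,p,d=snap('scene','s3'); cv2.imwrite('pics/s3b.png',cv2.resize(p[150:300,150:330,::-1],(720,600),interpolation=cv2.INTER_CUBIC))
E
```

```text
16.7 [ 0.51384602 -0.40657025  0.16505936] 0.002503867866991176 [-0.50186018 -0.07038756  0.3710699 ]
```

View pics/s3b.png

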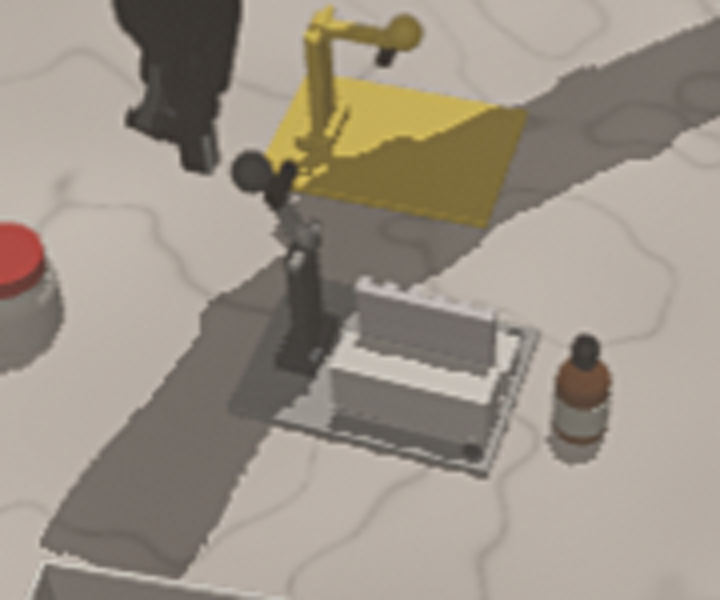

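Call:
apply_moves([
  [0.1, 0.8, 0],
  [0.2, 1.4, 0],
  [0.25, 1.9, 0],
  [0.3, 2.3, 0],
  [0.35, 2.7, 0],
  [0.4, 3.1, 0],
  [0.45, 3.5, 0],
  [0.5, 3.9, 0],
  [0.55, 4.2, 0],
  [0.6, 4.5, 0],
  [0.6, 4.8, 0],
  [0.65, 5.1, 0],
  [0.65, 5.1, 0],
], yaw=[0, 0, 0, 0, 0, 0, 0, 0, 0, 0, 0, 0, 0])

```text
t: 18.42
position: [0.5199, -0.3564, 0.1648]
ee_rot: [0.746, 0.666, 0.0, -0.0]
ft_force: [0.6, -0.4, -0.7]
finger_gap: 0.001
grip_force: 0.0
```

```bash
cat > k.py <<'E'
from st import *
s,p,d=snap('top',sys.argv[1]+'t'); l=loc(cloud('top',d)); print(s['t'],s['position'])
m=(l[:,2]>.105)&(l[:,2]<.2)&(abs(l[:,0])<.03)&(l[:,1]>-.16)&(l[:,1]<.03); k=l[m]; print(len(k)); print(k[np.argsort(k[:,1])][::max(1,len(k)//10)].round(3).tolist())
s,p,d=snap('scene',sys.argv[1]+'s'); cv2.imwrite(f'pics/{sys.argv[1]}b.png',cv2.resize(p[150:300,150:330,::-1],(720,600),interpolation=cv2.INTER_CUBIC))
E
python3 k.py k1
```

```text
18.425 [ 0.519852   -0.35635788  0.16483057]
146
[[-0.003, -0.095, 0.111], [-0.001, -0.089, 0.172], [-0.014, -0.084, 0.114], [-0.002, -0.078, 0.19], [0.006, -0.074, 0.191], [-0.006, -0.07, 0.192], [0.008, -0.066, 0.185], [0.008, -0.063, 0.187], [0.011, -0.061, 0.182], [-0.004, -0.058, 0.168], [0.002, -0.055, 0.164]]
```

View pics/k1b.png

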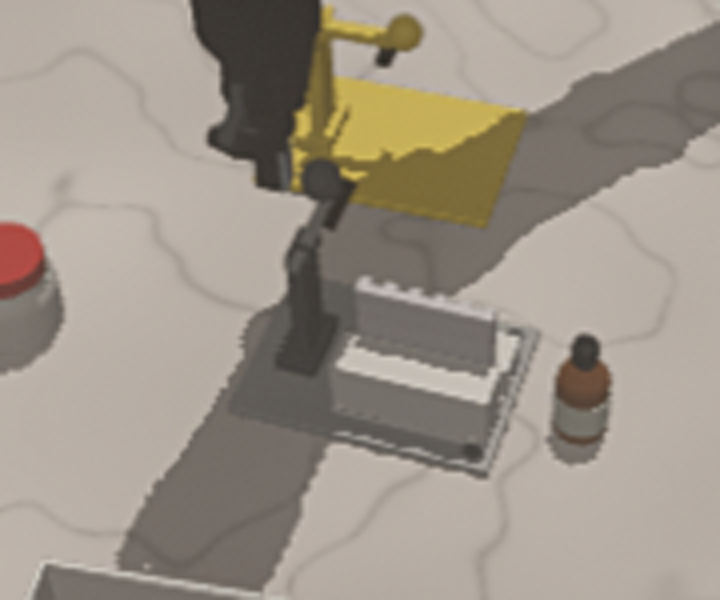

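Call:
apply_moves([
  [0, 0, 0],
  [0, 0, 0],
  [0, 0, 0],
  [0, 0, 0],
  [0, 0, 0],
], yaw=[0, 0, 0, 0, 0])

```text
t: 19.15
position: [0.5198, -0.3567, 0.1648]
ee_rot: [0.746, 0.666, 0.0, -0.0]
ft_force: [0.0, -1.0, -0.1]
finger_gap: -0.002
grip_force: 0.0
```

```bash
python3 k.py k2
```

```text
19.15 [ 0.51975304 -0.35673515  0.16476351]
203
[[-0.003, -0.095, 0.112], [-0.004, -0.089, 0.113], [0.006, -0.084, 0.121], [0.009, -0.077, 0.121], [0.006, -0.062, 0.124], [0.006, -0.049, 0.132], [-0.012, -0.037, 0.127], [-0.01, -0.032, 0.146], [-0.003, -0.028, 0.154], [0.002, -0.021, 0.158], [-0.001, -0.013, 0.149]]
```

Call:
apply_moves([
  [-0.2, -1, 0],
  [-0.5, -3, 1],
  [-0.8, -5, 4],
  [-0.8, -5, 8],
  [-0.8, -5, 12],
  [-0.8, -5, 12],
  [-0.8, -5, 12],
  [-0.8, -5, 12],
], yaw=[0, 0, 0, 0, 0, 0, 0, 0])

```text
t: 20.25
position: [0.511, -0.4069, 0.2833]
ee_rot: [0.746, 0.666, -0.0, -0.001]
ft_force: [0.6, 0.1, -0.2]
finger_gap: -0.002
grip_force: 0.0
```

```bash
python3 k.py k3; python3 - <<'E'
from st import *
l=loc(cloud('top',np.load('pics/k3t.npy'))); t=l[(l[:,2]>.088)&(l[:,2]<.108)&(abs(l[:,0]-.01)<.02)&(l[:,1]>0)&(l[:,1]<.06)]; print(t.min(0),t.max(0),np.median(t,0))
E
```

```text
20.25 [ 0.51101478 -0.40694007  0.28332018]
219
[[-0.004, -0.095, 0.114], [0.017, -0.089, 0.116], [0.006, -0.084, 0.12], [0.006, -0.078, 0.121], [0.004, -0.063, 0.117], [0.005, -0.048, 0.119], [0.001, -0.037, 0.116], [0.008, -0.032, 0.13], [0.005, -0.025, 0.137], [-0.008, -0.019, 0.124], [0.005, -0.011, 0.131]]
[4.61699239e-03 6.30325184e-05 8.92661548e-02] [0.01768319 0.046015   0.10490893] [0.01216846 0.02411189 0.09921698]
```

View pics/k3b.png

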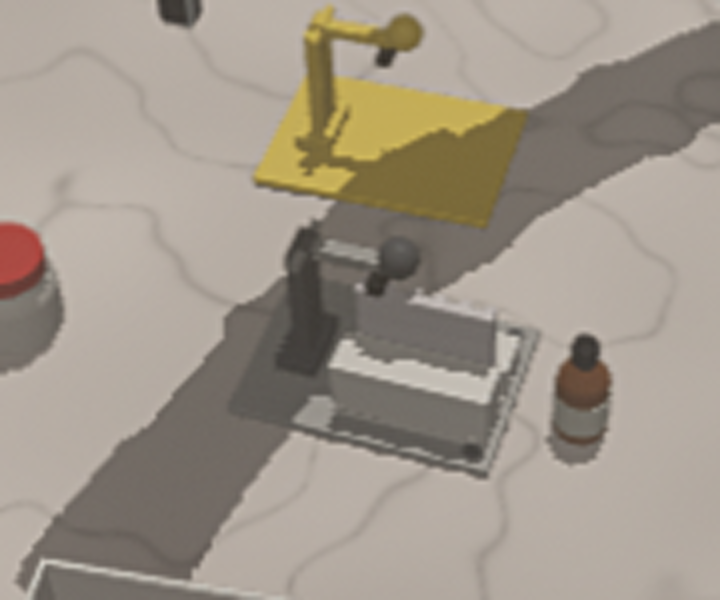

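```bash
python3 -c "
from bench import bot
print(bot.job_done())"
```

```text
the job is handed in; nothing more can be done
None
```

I handed the job in after about 20 s of robot time. The mould plate stands upright in the slot, on the floor and centred to within about 1 mm by the camera. The clamp arm has dropped level onto its top edge, and the cover plate and glassware were left untouched.

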